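# Ready the drop tester with the heavier weight

## Robot

A 6-joint arm with a two-finger parallel gripper is mounted at the origin on a cart in front of the work surface, level with it; the furniture and walls round the work are solid. World frame = base frame: x ahead of the robot, y to its left, z up, the work surface at z = 0. Lengths are in m, angles in rad, forces in N, time in s.
With the tool pointing down it reaches from about 0.425 to 0.95 m from the base axis. Payload 14.7 kg.
Tool frame: the origin (TCP) lies on the centre line of the jaws, within the pads' length; the fingertips stand tcp_to_tips ahead of it and the grasp point (between the pads) lies 8 mm behind it (tcp_to_tips is the distance from the TCP to the fingertips, in m); z points along the fingers, y is the line along which they close (so a half turn about z gives the same grasp; the last joint's range is limited). The gripper opens to 85 mm and grips with 20 to 120 N. Pads are 22 mm wide; open, the fingers measure 114 mm over their backs; the gripper's body (76 mm by 85 mm) begins 54 mm behind the grasp point. The pads swing forward as they close: fully open they stand 13 mm farther back than shut.
Start: joints at [-1.289, 0.48, 1.596, -0, 1.065, -0.047], TCP at [0.21, -0.615, 0.242] pointing down, gripper open.
Joint ranges: [-2.75, 2.75], [-0.82, 2.05], [0.23, 2.67], [-1.56, 4.7], [0.09, 2.69], [-2.92, 2.92]. Speed limits (rad/s): [1.89, 1.89, 2.39, 3.01, 3.01, 3.01].

## Interface

Orientations are given as a unit quaternion [w, x, y, z].
In Python, from workcell import state, grab_frame, sign_off, tcp_to_tips gives the robot as it stands. The module is installed in compiled form; this text tells all that it offers.
- The arm moves only by the shell command python3 -m handwheel 'ROWS' [FORCE]. ROWS is JSON, a list of rows, each a list of 7 numbers: the turn, a rotation vector about the tool's x, y, z in units of 8 degrees (1.0 is 8 degrees), then the shift along the tool's x, y, z in units of 30 mm (1.0 is 30 mm), then the opening, from 0 (shut) to 1 (fully open). A call has 1 to 10 rows; each row shifts and turns the commanded pose from where the row before left it, along the tool's axes as they then stand; what a row does not reach is not made up. A row lasts 1/10 s, in which the tool goes at most 50 mm and 8.59 degrees, less where a joint would pass 70% of its speed; a pose out of reach is approached as far as the arm can. A call is refused whole if a number of a shift passes 1 or a number of a turn 1, either way. A call with a gripper value outside its range is refused whole. The fingers move at their own pace and stop on an object; FORCE is the grip in N (left out, the last holds). Time passes only in rows, so rows that do not move let the fingers close. It gives the time, the measured TCP pose, the force, the opening and the grip force at its end, in the units of the state.
- state(): the state, without advancing time (a new reading comes with each control period).
- grab_frame(name): name is "scene" or "side" or "wrist"; returns a dict with "image" (480x640x3 uint8, blue, green, red), "fx", "fy", "cx", "cy" (pixels), "origin" and "attitude" of the camera in the world. Camera axes: x right, y down, z forward; pixel columns grow to the right and rows downward; lengths in m; the calibration is good to about 2 mm. A picture is of the moment at which its call begins. There is no depth.
- sign_off(): hands the job in; it is judged then, once.
The state is a dict: "time": time; "joint_positions": joint angles; "joint_vel": joint speeds; "joint_torque": joint torques, N m; "position": TCP position; "orientation": TCP orientation; "ft_force": force on the tool from outside, world axes, zero at the start; "ft_torque": the same for the moment, N m; "opening": finger opening in m; "gripper_force": force on a finger pad.
Only numpy, scipy, OpenCV 4.12 (cv2) and the standard library are available. Lean on these libraries where they do the work, as an engineer would, in place of code of your own. Each camera call takes 0.05 s, during which the arm holds its last target. There are 200 camera calls.

## Task

Get the drop tester ready for a test: first slide the barrel bolt on its head plate fully home into the keeper, so that the head cannot kick up. The two steel drop weights in the wooden block look alike, but one is filled and the other is hollow: after bolting, lift each in turn clear of the block to feel which is heavier, and leave the lighter one standing in the block. Finish while holding the heavier one upright by its handle, its foot about 2 cm inside the mouth of the clear guide tube, hanging free of the tube and keeping still for the countdown; do not let go of it, and leave everything else on the table as it is.

Things in the scene. Friction and masses are not known exactly. Their poses are not given: they have to be found in the camera images.
- drop_tester: Fixed plywood box 200 x 200 mm, sides and head plate 107 mm high. Origin: centre of its underside, on the table; x points away from its clear front window, y to the left as one faces the window, z up. On the head: guide tube centred at x=30, y=0 mm; barrel bolt on the line x=-70 mm; its keeper, a steel staple, at x=-70, y=-91 mm (right side). All but tube and bolt knob stay below 126 mm.
- head_plate (a joint): Hinge of the head plate along the rear of the box, rad: 0 = shut (as it starts), grows as its front edge lifts. It lies shut by its own weight only until bolted.
- bolt (a joint): Travel of the barrel bolt, m: 0 = fully withdrawn, 0.030 = fully home in the keeper (end stop). Grows as the bolt slides along the tester's -y axis. It stays where it is left; friction about 1.5 N and light damping. Starts withdrawn or nearly so.
- bolt_knob (a point): Centre of the bolt's upright round steel knob, where to grip it: 16 mm in diameter, 30 mm high, this point at half height, 150 mm above the table, knob top at 165 mm. Below it a 10 mm neck; the bolt's straps reach 124 mm above the table. Moves with the bolt; axes parallel to the tester's.
- tube_mouth (a point): Centre of the upper rim of the clear plastic guide tube, 155 mm above the table; the tube is upright, inside diameter 54 mm, outside 60 mm, stands 48 mm above the head plate and is 105 mm long, open at both ends. z up.
- weight_block: Fixed wooden block 80 (x) x 180 (y) x 35 mm high with two round sockets 49 mm in diameter and 15 mm deep at y = +45 and y = -45 mm, in which the two weights stand. Origin: centre of its underside on the table, z up.
- weight_1: One of two steel drop weights that look alike: cylinder 44 mm in diameter, 60 mm high, with a round handle 17 mm in diameter from 62 to 100 mm above its foot and a 24 mm rim up to the top at 112 mm. Origin: centre of its foot; z along its axis, up. Stands in a socket, foot 20 mm above the table. Either may be the heavier; one weighs 1.8 to 2.5 N, the other 4.5 to 6.5 N.
- weight_2: The other drop weight: same shape, size and origin as weight_1; stands in the other socket.
- loupe: Hand lens 125 mm long, 14 mm high, lying behind the weight block. Bystander; origin under its middle.
- petri_1: Covered dish 65 mm in diameter, 14 mm high, standing in front of the drop tester. Bystander; origin under its middle.
- tape_roll: Roll of tape 100 mm across, 25 mm high, near the right edge. Bystander; origin under its middle.
- dropper_1: Dropper bottle 34 mm in diameter, 78 mm high, near the right edge. Bystander; origin under its middle.
- marker_1: Felt marker 129 mm long, 13 mm thick, at the left edge. Bystander; origin under its middle.
Mind the look-alikes: they are no part of the job. Leave any red look-alike of the weight_1 alone. There is more than one size of the weight_block; the one meant has the size given above.

How it is judged:
On the way, in this order (a step that is already met when the one before it is completed fails the run):
1. the bolt is fully home in its keeper (value of joint bolt above 0.027 m), for 0.2 s.
2. the lighter weight is gripped and lifted clear of the block, while the heavier (pressing on it with over 3.5 N) stands in it ((((z of weight_1 in the frame of weight_block above 0.055 m and contact force between weight_1 and the fingers above 1 N and contact force between weight_1 and weight_block below 0.2 N and angle between weight_1's own z axis and vertical below 0.35 rad) and (z of weight_2 in the frame of weight_block between 0.015 and 0.024 m and x of weight_2 in the frame of weight_block between -0.008 and 0.008 m and angle between weight_2's own z axis and vertical below 0.12 rad and contact force between weight_2 and the fingers below 0.2 N and contact force between weight_2 and weight_block above 3.5 N)) or ((z of weight_2 in the frame of weight_block above 0.055 m and contact force between weight_2 and the fingers above 1 N and contact force between weight_2 and weight_block below 0.2 N and angle between weight_2's own z axis and vertical below 0.35 rad) and (z of weight_1 in the frame of weight_block between 0.015 and 0.024 m and x of weight_1 in the frame of weight_block between -0.008 and 0.008 m and angle between weight_1's own z axis and vertical below 0.12 rad and contact force between weight_1 and the fingers below 0.2 N and contact force between weight_1 and weight_block above 3.5 N)))), for 0.2 s.
3. the lighter weight (under 3.5 N) stands in the block and the heavier one is gripped and lifted clear ((((z of weight_2 in the frame of weight_block between 0.015 and 0.024 m and x of weight_2 in the frame of weight_block between -0.008 and 0.008 m and angle between weight_2's own z axis and vertical below 0.12 rad and contact force between weight_2 and the fingers below 0.2 N and contact force between weight_2 and weight_block below 3.5 N) and (z of weight_1 in the frame of weight_block above 0.055 m and contact force between weight_1 and the fingers above 1 N and contact force between weight_1 and weight_block below 0.2 N and angle between weight_1's own z axis and vertical below 0.35 rad)) or ((z of weight_1 in the frame of weight_block between 0.015 and 0.024 m and x of weight_1 in the frame of weight_block between -0.008 and 0.008 m and angle between weight_1's own z axis and vertical below 0.12 rad and contact force between weight_1 and the fingers below 0.2 N and contact force between weight_1 and weight_block below 3.5 N) and (z of weight_2 in the frame of weight_block above 0.055 m and contact force between weight_2 and the fingers above 1 N and contact force between weight_2 and weight_block below 0.2 N and angle between weight_2's own z axis and vertical below 0.35 rad)))), for 0.2 s.
At the end, for the whole second after the job is handed in: Bolt home (27 of 30 mm or more), head plate shut; lighter weight let go, upright and still in a socket; heavier weight held in the fingers, still, upright within 0.12 rad, foot 5 to 40 mm below the tube's rim and within 6 mm of its axis, contact with the tester under 1 N (value of joint bolt above 0.027 m and value of joint head_plate below 0.03 rad and (((z of weight_2 in the frame of weight_block between 0.015 and 0.024 m and x of weight_2 in the frame of weight_block between -0.008 and 0.008 m and angle between weight_2's own z axis and vertical below 0.12 rad and contact force between weight_2 and the fingers below 0.2 N and contact force between weight_2 and weight_block below 3.5 N) and linear speed of each of weight_2, weight_1 below 0.02 m/s and z of weight_1 in the frame of tube_mouth between -0.04 and -0.005 m and horizontal distance between weight_1 and tube_mouth below 0.006 m and angle between weight_1's own z axis and vertical below 0.12 rad and contact force between weight_1 and the fingers above 2 N and contact force between weight_1 and drop_tester below 1 N) or ((z of weight_1 in the frame of weight_block between 0.015 and 0.024 m and x of weight_1 in the frame of weight_block between -0.008 and 0.008 m and angle between weight_1's own z axis and vertical below 0.12 rad and contact force between weight_1 and the fingers below 0.2 N and contact force between weight_1 and weight_block below 3.5 N) and linear speed of each of weight_1, weight_2 below 0.02 m/s and z of weight_2 in the frame of tube_mouth between -0.04 and -0.005 m and horizontal distance between weight_2 and tube_mouth below 0.006 m and angle between weight_2's own z axis and vertical below 0.12 rad and contact force between weight_2 and the fingers above 2 N and contact force between weight_2 and drop_tester below 1 N))); the arm keeps its last pose, push and grip.
It fails at once if a weight is tipped over (angle between any of weight_1, weight_2's own z axis and vertical above 0.7 rad).
It fails at once if the head plate is pulled up (value of joint head_plate above 0.15 rad).
It fails at once if a bystander is disturbed (distance of any of loupe, petri_1, tape_roll, dropper_1, marker_1 from where it was at the start of the episode above 0.03 m).
It also fails if it takes over 72 s, if anything falls off the work surface, if the arm or the gripper's body presses on something with over 40 N, if the wrist force passes 120 N, or if a joint passes its speed limit or range.

## Working session

There is one attempt and no reset: what is moved stays moved. The work goes in short steps, Python scripts to look and compute and a shell command to move; the robot and the scene stay as the last step left them, time stands still between calls to the robot, and variables do not carry over. Pictures are saved under pics/ and viewed, at most 10 in all, crops included, and the job is handed in when it is done.

```bash
mkdir -p pics; cat > h.py <<'E'
import numpy as np, cv2, json
from workcell import state, grab_frame, sign_off, tcp_to_tips
from scipy.spatial.transform import Rotation as R
def rot(a):
    a=np.array(a,float)
    return a if a.shape==(3,3) else R.from_quat(a[[1,2,3,0]]).as_matrix()
def grab(n,save=None):
    f=grab_frame(n)
    if save: cv2.imwrite('pics/'+save,f['image'])
    return f
def ray(f,u,v,z):
    d=rot(f['attitude'])@np.array([(u-f['cx'])/f['fx'],(v-f['cy'])/f['fy'],1])
    o=np.array(f['origin']); return o+d*(z-o[2])/d[2]
def proj(f,p):
    c=rot(f['attitude']).T@(np.array(p)-np.array(f['origin']))
    return np.array([f['fx']*c[0]/c[2]+f['cx'],f['fy']*c[1]/c[2]+f['cy']])
E
python3 - <<'E'
from h import *
a=grab('scene','scene.png');b=grab('side','side.png')
for f in(a,b): print(f['fx'],f['cx'],f['cy'],f['origin'],f['attitude'])
print(state(),tcp_to_tips if not callable(tcp_to_tips) else tcp_to_tips())
E
```

```text
511.42316371142334 320.95039481459884 243.03809422972628 [0.2381535  0.63646323 1.01534431] [ 0.0759639  -0.21000802  0.91740814 -0.32937581]
498.5471605548062 326.0125576659409 248.70936107434594 [ 0.45187024 -0.82734192  1.12518305] [-0.33237508  0.94062642 -0.06666445  0.01745234]
{'time': 0.1, 'joint_positions': array([-1.28860837e+00,  4.80824412e-01,  1.59679224e+00,  1.67086282e-05,
        1.06510007e+00, -4.65841533e-02]), 'joint_vel': array([-0.00024617, -0.00089622, -0.00114158, -0.00016916, -0.00087907,
       -0.00113159]), 'joint_torque': array([ 1.28711730e-03, -9.52256584e+01, -4.31045723e+01,  8.70749386e-05,
        5.26761491e-03, -6.32095021e-05]), 'position': array([ 0.20980967, -0.61483698,  0.24170762]), 'orientation': array([-5.58994893e-04,  9.86519519e-01,  1.63642670e-01, -5.87995888e-05]), 'ft_force': array([0.06998909, 0.72674251, 0.35886415]), 'ft_torque': array([-0.01200104, -0.02183735, -0.0285124 ]), 'gripper_force': 0.0, 'opening': 0.08529857901914918} 0.011
```

View pics/scene.png

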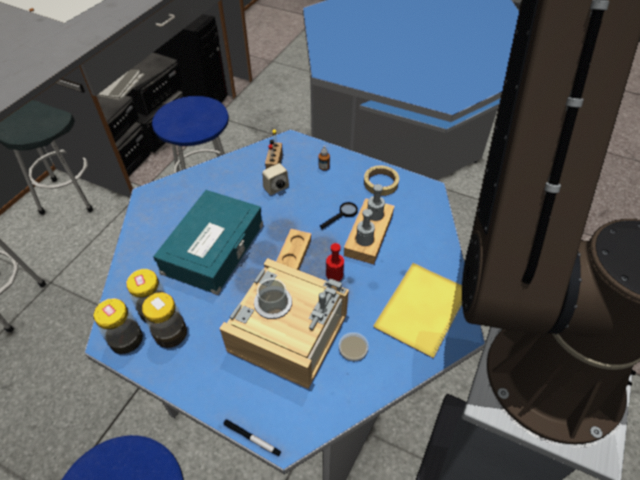

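View pics/side.png

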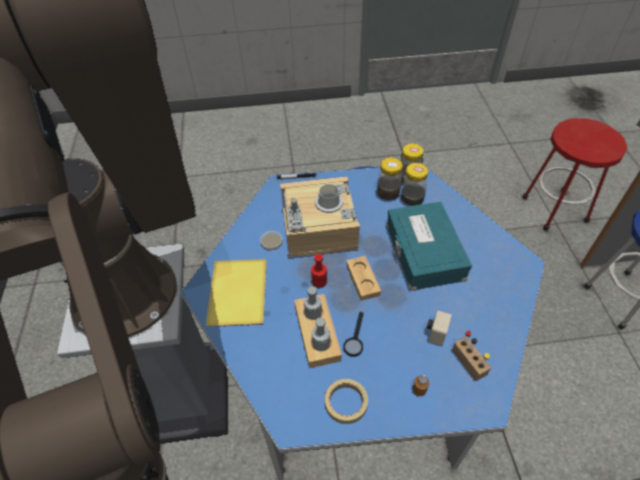

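The scene view shows the tester at about (287,320), the bolt knob near (325,292), the tube near (272,295), and the weights at (377,193) and (366,222). The red look-alike is at (335,262). In the side view the tester is at (320,215), the weights' tops are at (312,290) and (320,322), and the empty small block is at (364,277). I'll enlarge both views to pick points.

```bash
python3 - <<'E'
import cv2,numpy as np
a=cv2.imread('pics/scene.png')[165:385,210:410];b=cv2.imread('pics/side.png')[170:370,270:390]
cv2.imwrite('pics/c1.png',cv2.resize(a,None,fx=2.7,fy=2.7,interpolation=2)) 
cv2.imwrite('pics/c2.png',cv2.resize(b,None,fx=3,fy=3,interpolation=2))
E
```

```text
(no output)
```

View pics/c1.png

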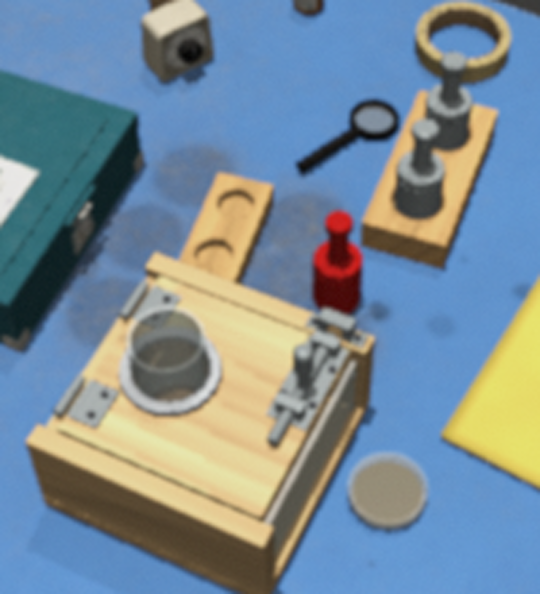

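View pics/c2.png

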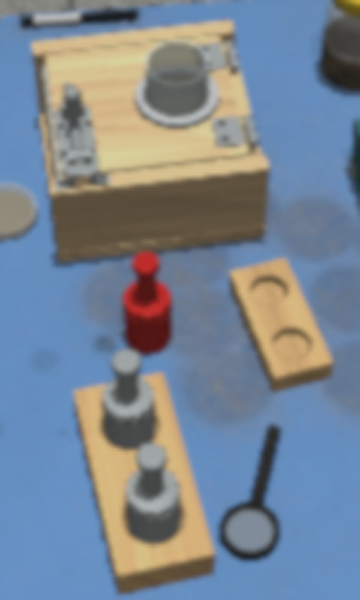

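The crops give the following. In c1 the knob top is at (302,352), the tube rim at (167,332), and the weight tops at (456,62) and (427,130). In c2 they are at (71,90), (178,62), (127,360) and (151,453). The box corners are visible in both.

```bash
cat >> h.py <<'E'
def tri(fs,us):
    A=np.zeros((3,3));b=np.zeros(3)
    for f,(u,v) in zip(fs,us):
        d=rot(f['attitude'])@np.array([(u-f['cx'])/f['fx'],(v-f['cy'])/f['fy'],1]);d/=np.linalg.norm(d)
        P=np.eye(3)-np.outer(d,d);A+=P;b+=P@np.array(f['origin'])
    return np.linalg.solve(A,b)
E
python3 - <<'E'
from h import *
a=grab('scene');b=grab('side')
pts=dict(knob=((302,350),(71,88),.165),tube=((167,333),(178,62),.155),wA=((456,60),(127,357),.132),wB=((427,128),(151,451),.132),
FR=((372,342),(52,188),.107),RR=((153,258),(266,160),.107),RL=((32,432),(235,25),.107),FL=((272,540),(32,42),.107),
b1=((497,108),(212,562),.035),b2=((420,92),(118,578),.035),b3=((363,228),(76,392),.035),b4=((445,247),(160,374),.035))
for n,(p,q,z) in pts.items():
    p=np.array(p)/2.7+[210,165];q=np.array(q)/3+[270,170]
    print(n,tri([a,b],[p,q]).round(3),ray(a,*p,z)[:2].round(3),ray(b,*q,z)[:2].round(3))
E
```

```text
knob [0.485 0.124 0.164] [0.485 0.125] [0.484 0.123]
tube [0.585 0.15  0.157] [0.586 0.149] [0.585 0.151]
wA [ 0.494 -0.188  0.185] [ 0.505 -0.241] [ 0.501 -0.151]
wB [ 0.513 -0.204  0.073] [ 0.497 -0.151] [ 0.508 -0.24 ]
FR [0.456 0.058 0.106] [0.455 0.059] [0.457 0.058]
RR [0.653 0.062 0.108] [0.652 0.061] [0.653 0.063]
RL [0.654 0.244 0.105] [0.653 0.245] [0.655 0.243]
FL [0.452 0.246 0.109] [0.45  0.245] [0.455 0.249]
b1 [ 0.512 -0.296  0.033] [ 0.474 -0.293] [ 0.549 -0.29 ]
b2 [ 0.511 -0.283  0.035] [ 0.55 -0.28] [ 0.473 -0.293]
b3 [ 0.493 -0.103  0.033] [ 0.53  -0.098] [ 0.457 -0.115]
b4 [ 0.494 -0.112  0.032] [ 0.455 -0.11 ] [ 0.532 -0.107]
```

Both rays agree within about 2 mm for the tester. The crops show the two weights in opposite order, so I paired the rays again: the weights stand at about (0.499,-0.151) and (0.507,-0.240), 90 mm apart as stated. The tester centre is near (0.554,0.153) with its yaw close to 0. Next I turn the tool so that the jaws close along world x, shutting the fingers on the way.

```bash
cat > go.py <<'E'
import sys
from h import *
s=state();M=rot(s['orientation']);yaw=np.arctan2(M[1,0],M[0,0])
print('yaw',np.degrees(yaw).round(2),'tilt',np.degrees(np.arccos(-M[2,2])).round(2),'pos',s['position'].round(4),'t',s['time'],'F',s['ft_force'].round(2),'op',round(s['opening'],4),'grip',round(s['gripper_force'],1))
if len(sys.argv)>3:
    g=np.array(list(map(float,sys.argv[1:4])))
    print('tool units',((M.T@(g-s['position']))/.03).round(3))
E
python3 -m handwheel '[[0,0,-0.89,0,0,0,0],[0,0,-0.89,0,0,0,0],[0,0,-0.89,0,0,0,0],[0,0,-0.89,0,0,0,0],[0,0,-0.89,0,0,0,0],[0,0,-0.89,0,0,0,0],[0,0,-0.89,0,0,0,0],[0,0,-0.89,0,0,0,0],[0,0,-0.89,0,0,0,0],[0,0,-0.89,0,0,0,0]]' 40; python3 go.py .484 .165 .2
```

```text
time: 1.2
position: [0.2099, -0.6151, 0.2421]
orientation: [-0.0, 0.705, 0.709, 0.0]
ft_force: [-0.3, 0.1, 0.3]
opening: -0.0001
gripper_force: 0.0
yaw 90.34 tilt 0.02 pos [ 0.2099 -0.6151  0.2421] t 1.2 F [-0.32  0.05  0.32] op -0.0001 grip 0.0
tool units [25.947  9.29   1.412]
```

```bash
python3 -m handwheel '[[0,0,0,0.3,1,0,0],[0,0,0,0.7,1,0,0],[0,0,0,0.7,1,0,0],[0,0,0,0.7,1,0,0],[0,0,0,0.7,1,0,0],[0,0,0,0.7,1,0,0],[0,0,0,0.7,1,0,0],[0,0,0,0.7,1,0,0],[0,0,0,1,1,0,0],[0,0,0,1,0.3,0,0]]' >/dev/null
python3 -m handwheel '[[0,0,0,1,0,0,0],[0,0,0,1,0,0,0],[0,0,0,1,0,0,0],[0,0,0,1,0,0,0],[0,0,0,1,0,0,0],[0,0,0,1,0,0,0],[0,0,0,1,0,0,0],[0,0,0,1,0,0,0],[0,0,0,1,0,0,0],[0,0,0,1,0,0,0]]' >/dev/null
python3 -m handwheel '[[0,0,0,1,0,0,0],[0,0,0,1,0,0,0],[0,0,0,1,0,0,0],[0,0,0,1,0,0,0],[0,0,0,1,0,0,0],[0,0,0,1,0,0,0],[0,0,0,1,0,0,0],[0,0,0,1,0,0,0],[0,0,0,0.5,0,0,0],[0,0,0,0,0,0,0]]'
python3 go.py .484 .162 .149; python3 -c "
from h import *
grab('wrist','w1.png')"
```

```text
time: 4.2
position: [0.4883, 0.1574, 0.2422]
orientation: [-0.0, 0.706, 0.708, 0.0]
ft_force: [0.0, -0.5, 0.4]
opening: -0.0001
gripper_force: 0.0
yaw 90.16 tilt 0.01 pos [0.4883 0.1574 0.2422] t 4.2 F [ 0.03 -0.46  0.37] op -0.0001 grip 0.0
tool units [ 0.153 -0.143  3.107]
```

View pics/w1.png

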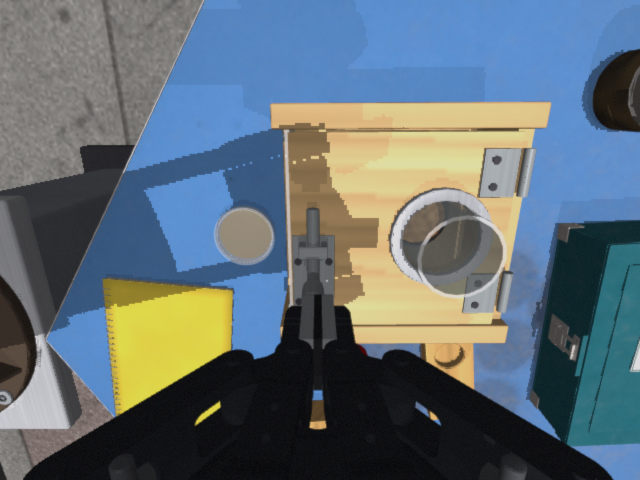

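The wrist view shows the tester straight below. The bolt rod runs at u≈313 (v 210–240), the tube rim is centred at about (461,257), and the knob is hidden behind the fingers. I'll check x from this and then descend.

```bash
python3 - <<'E'
from h import *
f=grab('wrist')
print('tube',ray(f,461,257,.155),'bolt',ray(f,313,215,.118), 'sides',ray(f,550,115,.107),ray(f,272,116,.107),ray(f,507,334,.107), 'knob expected',proj(f,[.484,.124,.165]))
E
python3 -m handwheel '[[0,0,0,0.2,-0.14,0.6,0],[0,0,0,0,0,0.6,0],[0,0,0,0,0,0.6,0],[0,0,0,0,0,0.6,0],[0,0,0,0,0,0.4,0],[0,0,0,0,0,0.3,0],[0,0,0,0,0,0,0]]'; python3 go.py .484 .113 .149;python3 -c "
from h import *
grab('wrist','w2.png')"
```

```text
tube [0.5834268  0.15346957 0.155     ] bolt [0.48425771 0.1725715  0.118     ] sides [0.65353383 0.24382963 0.107     ] [0.45484472 0.24259424 0.107     ] [0.65440692 0.06276426 0.107     ] knob expected [311.76150491 303.21760543]
time: 5.0
position: [0.4838, 0.1614, 0.1485]
orientation: [-0.0, 0.707, 0.707, -0.001]
ft_force: [-0.8, 0.8, -0.0]
opening: 0.0001
gripper_force: 0.0
yaw 90.0 tilt 0.09 pos [0.4838 0.1614 0.1485] t 5.0 F [-0.83  0.77 -0.  ] op 0.0001 grip 0.0
tool units [-1.613  0.007 -0.016]
```

No contact, and the x matches the bolt line. I'll push toward −y.

```bash
for i in 1 2 3 4; do :; done; python3 -m handwheel '[[0,0,0,-0.2,0,0,0],[0,0,0,-0.2,0,0,0],[0,0,0,-0.2,0,0,0],[0,0,0,-0.2,0,0,0],[0,0,0,-0.2,0,0,0],[0,0,0,-0.2,0,0,0],[0,0,0,-0.1,0,0,0],[0,0,0,0,0,0,0]]'; python3 -m handwheel '[[0,0,0,-0.1,0,0,0],[0,0,0,-0.1,0,0,0],[0,0,0,0,0,0,0]]'|grep -E 'pos|force'
```

```text
time: 5.85
position: [0.4841, 0.1225, 0.1493]
orientation: [-0.0, 0.707, 0.707, -0.0]
ft_force: [-0.3, -0.0, 1.2]
opening: -0.0001
gripper_force: 0.0
position: [0.4842, 0.1172, 0.1493]
ft_force: [-0.6, 4.9, 0.4]
gripper_force: 2.6
```

```bash
python3 -m handwheel '[[0,0,0,-0.08,0,0,0],[0,0,0,-0.08,0,0,0],[0,0,0,0,0,0,0]]'|grep -E 'pos|force'; python3 -c "
from h import *
f=grab('wrist','w3.png')"
```

```text
position: [0.4844, 0.1156, 0.1495]
ft_force: [-2.7, 46.0, -2.0]
gripper_force: 23.1
```

View pics/w3.png

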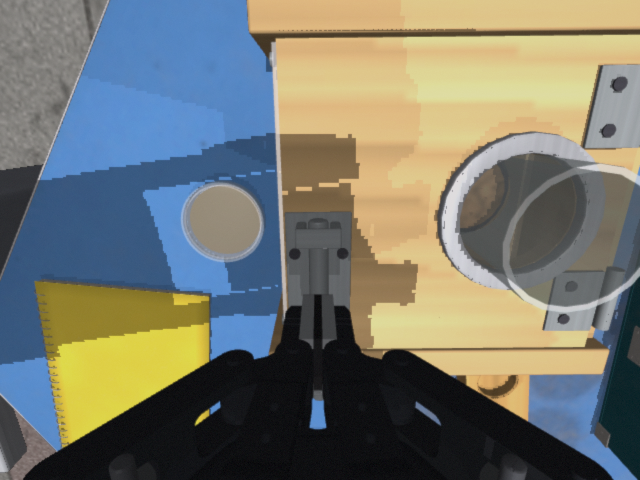

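The bolt hit a hard stop (46 N) at TCP y 0.116, with its end now level with the front strap. I'll back off, rise, and go over the weights with the jaws opening.

```bash
python3 -m handwheel '[[0,0,0,0.3,0,0,0],[0,0,0,0,0,-0.8,0],[0,0,0,0,0,-0.8,0],[0,0,0,0,0,-0.8,0],[0,0,0,0,0,-0.8,0],[0,0,0,-0.7,0,0,0.5],[0,0,0,-1,0,0,1],[0,0,0,-1,0,0,1],[0,0,0,-1,0,0,1],[0,0,0,-1,0,0,1]]'>/dev/null
python3 -m handwheel '[[0,0,0,-1,0,0,1],[0,0,0,-1,0.2,0,1],[0,0,0,-1,0.2,0,1],[0,0,0,-1,0.2,0,1],[0,0,0,-1,0,0,1],[0,0,0,-0.6,0,0,1],[0,0,0,0,0,0,1],[0,0,0,0,0,0,1]]';python3 go.py .502 -.195 .24; python3 -c "
from h import *
f=grab('wrist','w4.png');s=grab('scene','s4.png');print(f['origin'])
for p in([.499,-.151,.132],[.507,-.24,.132]):print(proj(f,p))
print(proj(s,[.484,.097,.165]),proj(s,[.484,.124,.165]))"
```

```text
time: 8.3
position: [0.5021, -0.1877, 0.2451]
orientation: [-0.0, 0.707, 0.707, -0.0]
ft_force: [0.8, 0.0, 0.1]
opening: 0.0855
gripper_force: 0.0
yaw 89.99 tilt 0.04 pos [ 0.5021 -0.1877  0.2451] t 8.3 F [0.84 0.   0.13] op 0.0855 grip 0.0
tool units [-0.242 -0.002  0.169]
[ 0.50181405 -0.10651725  0.37690115]
[314.00750151 190.64816018]
[324.57358542 303.86154275]
[328.08994569 284.50947492] [322.29094176 294.56719014]
```

View pics/w4.png

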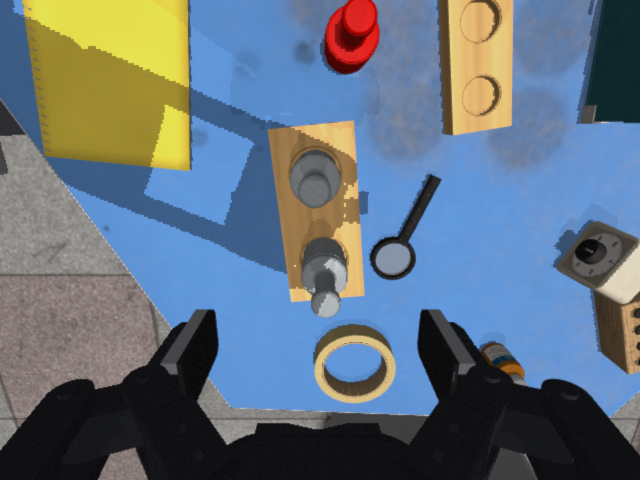

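The wrist view puts the weight tops at (314,190) and (325,303), exactly as predicted. The bolt end looked right too. I'll take the near weight first.

```bash
python3 -m handwheel '[[0,0,0,0.6,-0.1,0,1],[0,0,0,0.62,0,0,1],[0,0,0,0,0,0.8,1],[0,0,0,0,0,0.8,1],[0,0,0,0,0,0.8,1],[0,0,0,0,0,0.8,1],[0,0,0,0,0,0.8,1],[0,0,0,0,0,0.6,1],[0,0,0,0,0,0.42,1],[0,0,0,0,0,0,1]]' 40 >/dev/null; python3 go.py .499 -.151 .094
python3 -m handwheel '[[0,0,0,0,0,0,0],[0,0,0,0,0,0,0],[0,0,0,0,0,0,0],[0,0,0,0,0,0,0],[0,0,0,0,0,0,0],[0,0,0,0,0,0,0]]'>/dev/null; python3 go.py
```

```text
yaw 90.09 tilt 0.14 pos [ 0.4985 -0.1498  0.0936] t 9.4 F [ 0.13  0.81 -0.63] op 0.0853 grip 0.0
tool units [-0.039  0.018 -0.014]
yaw 90.03 tilt 0.04 pos [ 0.4997 -0.1513  0.0952] t 10.0 F [-1.51  0.09  7.35] op 0.0181 grip 38.7
```

Gripped at 18 mm. I'll lift 51 mm and feel the weight.

```bash
python3 -m handwheel '[[0,0,0,0,0,-0.2,0],[0,0,0,0,0,-0.3,0],[0,0,0,0,0,-0.4,0],[0,0,0,0,0,-0.4,0],[0,0,0,0,0,-0.3,0],[0,0,0,0,0,-0.1,0],[0,0,0,0,0,0,0],[0,0,0,0,0,0,0],[0,0,0,0,0,0,0],[0,0,0,0,0,0,0]]'>/dev/null; for i in 1 2 3; do python3 -m handwheel '[[0,0,0,0,0,0,0]]'>/dev/null;python3 go.py; done
```

```text
yaw 90.04 tilt 0.03 pos [ 0.4993 -0.1511  0.1454] t 11.1 F [ 0.18 -0.74 -1.98] op 0.0182 grip 39.2
yaw 90.04 tilt 0.02 pos [ 0.4993 -0.1512  0.1455] t 11.2 F [-0.69 -0.52 -1.7 ] op 0.0182 grip 39.2
yaw 90.04 tilt 0.01 pos [ 0.4994 -0.1512  0.1456] t 11.3 F [ 0.29 -0.64 -2.37] op 0.0184 grip 39.2
```

It feels like about 2 N, so this is the lighter weight. I'll set it back.

```bash
python3 -m handwheel '[[0,0,0,0,0,0.3,0],[0,0,0,0,0,0.4,0],[0,0,0,0,0,0.4,0],[0,0,0,0,0,0.3,0],[0,0,0,0,0,0.15,0],[0,0,0,0,0,0.08,0],[0,0,0,0,0,0,0],[0,0,0,0,0,0,0]]'>/dev/null; python3 go.py
```

```text
yaw 90.04 tilt 0.03 pos [ 0.4996 -0.1513  0.097 ] t 12.1 F [-0.22  0.23 -2.36] op 0.0179 grip 39.2
```

```bash
python3 -m handwheel '[[0,0,0,0,0,0.05,0],[0,0,0,0,0,0.02,0],[0,0,0,0,0,0,0]]'>/dev/null; python3 go.py
```

```text
yaw 90.04 tilt 0.06 pos [ 0.4998 -0.1513  0.0952] t 12.4 F [ 0.08 -0.88  4.54] op 0.0182 grip 39.1
```

Seated. I'll release, rise and move over the other weight.

```bash
python3 -m handwheel '[[0,0,0,0,0,0,0.5],[0,0,0,0,0,0,1],[0,0,0,0,0,0,1],[0,0,0,0,0,0,1],[0,0,0,0,0,0,1],[0,0,0,0,0,-0.7,1],[0,0,0,0,0,-1,1],[0,0,0,0,0,-1,1],[0,0,0,0,0,-1,1],[0,0,0,0,0,-1,1]]'>/dev/null
python3 -m handwheel '[[0,0,0,-0.6,0.2,-0.3,1],[0,0,0,-0.6,0,0,1],[0,0,0,-0.6,0,0,1],[0,0,0,-0.6,0,0,1],[0,0,0,-0.6,0,0,1],[0,0,0,0,0,0,1]]'>/dev/null;python3 go.py .507 -.240 .094
python3 -c "
from h import *
f=grab('wrist','w5.png');cv2.imwrite('pics/w5c.png',f['image'][60:360,180:480])
for p in([.4995,-.151,.132],[.507,-.24,.132]):print(proj(f,p))"
```

```text
yaw 89.95 tilt 0.03 pos [ 0.5055 -0.2433  0.2445] t 14.0 F [-0.34  0.38  0.41] op 0.0854 grip 0.0
tool units [0.114 0.05  5.017]
[309.00773925 105.46249082]
[320.26287667 236.09891215]
```

View pics/w5c.png

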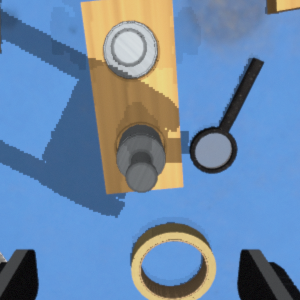

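The lighter weight stands upright in its socket at crop (131,47). The other weight's top is at (142,177), which is (322,237) in the full frame, as predicted. I'll descend and grip with 60 N.

```bash
python3 -m handwheel '[[0,0,0,0.1,0.06,0.5,1],[0,0,0,0,0,0.8,1],[0,0,0,0,0,0.8,1],[0,0,0,0,0,0.8,1],[0,0,0,0,0,0.8,1],[0,0,0,0,0,0.8,1],[0,0,0,0,0,0.48,1],[0,0,0,0,0,0,1]]' 60 >/dev/null; python3 go.py .507 -.240 .094
python3 -m handwheel '[[0,0,0,0,0,0,0],[0,0,0,0,0,0,0],[0,0,0,0,0,0,0],[0,0,0,0,0,0,0],[0,0,0,0,0,0,0],[0,0,0,0,0,0,0]]'>/dev/null; python3 go.py
python3 -m handwheel '[[0,0,0,0,0,-0.2,0],[0,0,0,0,0,-0.3,0],[0,0,0,0,0,-0.4,0],[0,0,0,0,0,-0.4,0],[0,0,0,0,0,-0.3,0],[0,0,0,0,0,-0.2,0],[0,0,0,0,0,0,0],[0,0,0,0,0,0,0],[0,0,0,0,0,0,0],[0,0,0,0,0,0,0]]'>/dev/null;python3 go.py;python3 -m handwheel '[[0,0,0,0,0,0,0]]'>/dev/null; python3 go.py
```

```text
yaw 90.05 tilt 0.21 pos [ 0.5061 -0.2371  0.0934] t 14.85 F [-0.61  0.   -0.02] op 0.0853 grip 0.0
tool units [-0.098  0.032 -0.019]
yaw 90.04 tilt 0.08 pos [ 0.5078 -0.2384  0.0959] t 15.45 F [1.24 0.89 7.  ] op 0.0177 grip 58.4
yaw 90.04 tilt 0.05 pos [ 0.507  -0.2381  0.1488] t 16.45 F [-0.01  0.94 -4.37] op 0.0179 grip 60.8
yaw 90.04 tilt 0.04 pos [ 0.5071 -0.2381  0.1489] t 16.55 F [ 0.27  0.19 -5.24] op 0.0177 grip 60.8
```

About 5 N, so this is the heavier one. I'll raise it and carry it over the tube at a gentle pace.

```bash
python3 -m handwheel '[[0,0,0,0,0,-0.3,0],[0,0,0,0,0,-0.6,0],[0,0,0,0,0,-0.8,0],[0,0,0,0,0,-0.8,0],[0,0,0,0,0,-0.8,0],[0,0,0,0.1,0,-0.6,0],[0,0,0,0.2,0,-0.4,0],[0,0,0,0.3,0,-0.1,0],[0,0,0,0.4,0,0,0],[0,0,0,0.5,0,0,0]]' >/dev/null
python3 -m handwheel '[[0,0,0,0.6,0,0,0],[0,0,0,0.6,0.1,0,0],[0,0,0,0.6,0.2,0,0],[0,0,0,0.6,0.3,0,0],[0,0,0,0.6,0.3,0,0],[0,0,0,0.6,0.3,0,0],[0,0,0,0.6,0.3,0,0],[0,0,0,0.6,0.3,0,0],[0,0,0,0.6,0.3,0,0],[0,0,0,0.6,0.2,0,0]]' >/dev/null
python3 -m handwheel '[[0,0,0,0.6,0.2,0,0],[0,0,0,0.6,0.1,0,0],[0,0,0,0.6,0,0,0],[0,0,0,0.6,0,0,0],[0,0,0,0.6,0,0,0],[0,0,0,0.6,0,0,0],[0,0,0,0.6,0,0,0],[0,0,0,0.5,0,0,0],[0,0,0,0.3,0,0,0],[0,0,0,0.1,0,0,0]]' >/dev/null
python3 go.py .584 .154 .28; python3 -c "
from h import *
a=grab('scene','s6.png')['image'];b=grab('side','d6.png')['image']
A=cv2.resize(a[225:385,220:360],None,fx=2.8,fy=2.8,interpolation=2);B=cv2.resize(b[120:260,270:380],None,fx=3.2,fy=3.2,interpolation=2)
print(A.shape,B.shape)
cv2.imwrite('pics/c6.png',np.hstack([A,B[:448] if False else cv2.copyMakeBorder(B,0,A.shape[0]-B.shape[0] if A.shape[0]>B.shape[0] else 0,0,0,0)][:2])) "
```

```text
yaw 90.11 tilt 0.04 pos [0.5846 0.141  0.2809] t 19.55 F [ 0.56  0.37 -4.94] op 0.0176 grip 60.9
tool units [ 0.432 -0.019  0.029]
(448, 392, 3) (448, 352, 3)
```

View pics/c6.png

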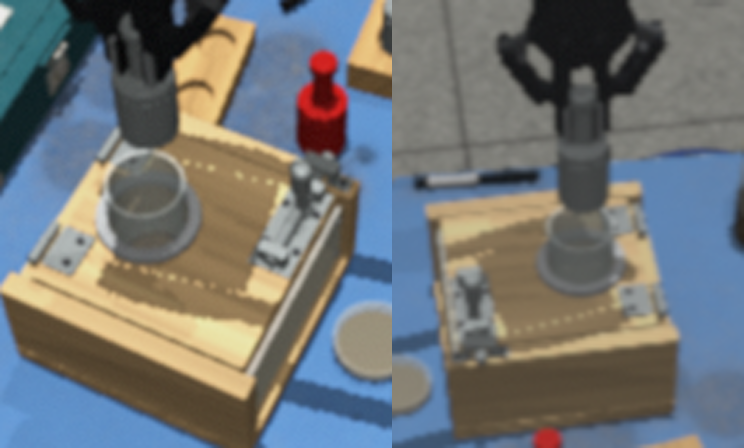

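The bolt sits in the keeper, and the weight hangs upright just short of the tube. The rim is centred at about (146,181) left and (580,233) right, and the weight body spans x 117–178 and 558–610. I'll compare this with the predicted projections.

```bash
python3 - <<'E'
from h import *
a=grab('scene');b=grab('side')
L=np.array([146,181])/2.8+[220,225];Rr=np.array([188,233])/3.2+[270,120]
print('rim tri',tri([a,b],[L,Rr]).round(4),ray(a,*L,.155).round(4),ray(b,*Rr,.155).round(4))
p=state()['position']; th=np.linspace(0,6.283,100)
for d in(-.003,0,.003):
    ring=lambda z:np.array([p+[.022*np.cos(t),d+.022*np.sin(t),z-.0759] for t in th])
    for n,f,s,o,sh in(('L',a,2.8,(220,225),0),('R',b,3.2,(270,120),392)):
        q=np.array([(proj(f,x)-o)*s for x in ring(0)]);q2=np.array([(proj(f,x)-o)*s for x in ring(.06)])
        print(d,n,'foot x',(q[:,0].min()+sh).round(1),(q[:,0].max()+sh).round(1),'lowest y',q[:,1].max().round(1),'top x',(q2[:,0].min()+sh).round(1),(q2[:,0].max()+sh).round(1))
r=np.array([[.584+.03*np.cos(t),.153+.03*np.sin(t),.155] for t in th])
for n,f,s,o,sh in(('L',a,2.8,(220,225),0),('R',b,3.2,(270,120),392)):
    q=np.array([(proj(f,x)-o)*s for x in r])+[sh,0];print('rim',n,q.min(0).round(1),q.max(0).round(1))
# silhouette: dark body edges on sample rows
for n,f,rows in(('L',a,(262,266,270)),('R',b,(168,174,180))):
    g=cv2.cvtColor(f['image'],6)
    for y in rows: print(n,y,g[y,(255 if n=='L' else 316):(290 if n=='L' else 346)].tolist())
E
```

```text
rim tri [0.5843 0.1487 0.1502] [0.5837 0.1514 0.155 ] [0.5825 0.1434 0.155 ]
-0.003 L foot x 118.2 180.9 lowest y 149.4 top x 110.2 175.9
-0.003 R foot x 557.2 610.1 lowest y 213.9 top x 555.9 610.7
0 L foot x 116.1 178.8 lowest y 152.6 top x 108.0 173.7
0 R foot x 556.7 609.6 lowest y 211.4 top x 555.4 610.1
0.003 L foot x 113.9 176.8 lowest y 155.8 top x 105.7 171.6
0.003 R foot x 556.3 609.0 lowest y 208.9 top x 554.9 609.5
rim L [103.  148.7] [186.  217.5]
rim R [545.4 200.8] [614.9 249.9]
L 262 [121, 120, 118, 116, 114, 107, 84, 62, 57, 60, 63, 69, 68, 64, 67, 72, 69, 70, 69, 67, 67, 69, 64, 62, 60, 60, 55, 56, 88, 149, 180, 182, 178, 181, 188]
L 266 [137, 137, 135, 135, 136, 131, 109, 75, 61, 60, 62, 64, 64, 65, 66, 66, 65, 65, 64, 64, 65, 64, 64, 62, 62, 60, 57, 54, 82, 155, 201, 205, 198, 194, 195]
L 270 [120, 118, 121, 121, 121, 130, 140, 120, 77, 59, 61, 63, 65, 65, 64, 67, 68, 67, 65, 64, 63, 65, 64, 62, 61, 60, 56, 57, 101, 176, 212, 216, 216, 215, 214]
R 168 [126, 125, 123, 124, 121, 103, 81, 82, 90, 94, 99, 98, 97, 97, 97, 96, 94, 93, 87, 81, 72, 72, 97, 118, 126, 127, 125, 124, 125, 128]
R 174 [87, 106, 113, 114, 111, 94, 72, 64, 65, 66, 67, 68, 67, 67, 67, 68, 68, 67, 66, 65, 67, 79, 104, 121, 126, 126, 126, 126, 126, 125]
R 180 [157, 159, 161, 163, 160, 137, 97, 70, 66, 66, 67, 68, 69, 69, 69, 69, 68, 68, 67, 66, 68, 93, 136, 163, 171, 171, 171, 171, 170, 165]
```

The rim fits (0.584,0.153), and the weight hangs about 1.5 mm toward −y of the TCP. The TCP target is therefore (0.584,0.1545). I'll move there and descend slowly.

```bash
python3 -m handwheel '[[0,0,0,0.2,-0.02,0,0],[0,0,0,0.2,0,0,0],[0,0,0,0.05,0,0,0],[0,0,0,0,0,0.3,0],[0,0,0,0,0,0.4,0],[0,0,0,0,0,0.4,0],[0,0,0,0,0,0.3,0],[0,0,0,0,0,0.1,0],[0,0,0,0,0,0,0],[0,0,0,0,0,0,0]]' >/dev/null; python3 go.py .584 .1545 .211
```

```text
yaw 90.04 tilt 0.02 pos [0.5846 0.1534 0.2365] t 20.75 F [-0.25 -0.02 -4.44] op 0.018 grip 60.9
tool units [ 0.037 -0.021  0.851]
```

```bash
python3 -m handwheel '[[0,0,0,0.04,-0.02,0.1,0],[0,0,0,0,0,0.2,0],[0,0,0,0,0,0.2,0],[0,0,0,0,0,0.2,0],[0,0,0,0,0,0.1,0],[0,0,0,0,0,0.04,0],[0,0,0,0,0,0,0],[0,0,0,0,0,0,0]]' >/dev/null; python3 go.py .584 .1545 .211; python3 -c "
from h import *
a=grab('scene')['image'];b=grab('side')['image'];w=grab('wrist','w7.png')['image']
A=cv2.resize(a[245:325,240:340],None,fx=4,fy=4,interpolation=2);B=cv2.resize(b[150:230,290:390],None,fx=4,fy=4,interpolation=2)
cv2.imwrite('pics/c7.png',np.hstack([A,B]))"
```

```text
yaw 90.04 tilt 0.02 pos [0.584  0.1546 0.2113] t 21.55 F [-0.4  -0.5  -5.14] op 0.0178 grip 61.0
tool units [-0.003  0.001  0.01 ]
```

View pics/c7.png

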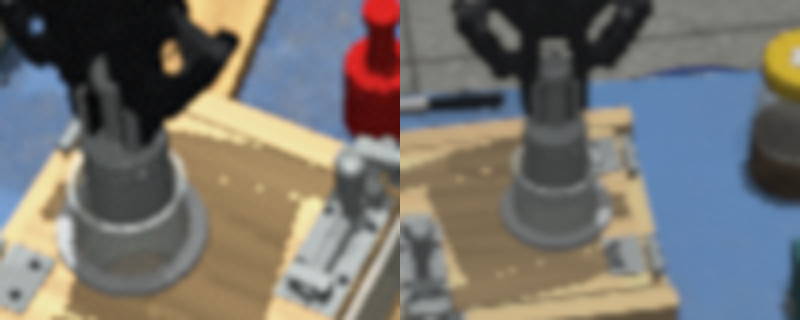

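In both views the weight is centred in the rim. Left, the body spans 80–172 in the rim's 65–185; right, 525–588 in 511–600. The wrist still carries only the weight (5.1 N), so nothing touches the tube. I'm handing in.

```bash
python3 -c "
from h import *
print(abs(state()['joint_vel']).max()); print(sign_off())"
```

```text
0.00141598933523755
the job is handed in; nothing more can be done
None
```

I handed the job in at about 22 s: the bolt is home, the lighter weight (about 2 N) stands in its socket, and the heavier one (about 5 N) is held still about 2 cm inside the tube mouth with no sign of contact; no verdict came back.

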